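# Swing the rinse spout over the bowl and open its slack-wheeled valve by one turn

## Robot

A 6-joint arm with a two-finger parallel gripper is mounted at the origin on the work surface; the furniture and walls round the work are solid. World frame = base frame: x ahead of the robot, y to its left, z up, the work surface at z = 0. Lengths are in m, angles in rad, forces in N, time in s.
With the tool pointing down it reaches from about 0.375 to 0.9 m from the base axis. Payload 3.1 kg.
Tool frame: the origin (TCP) lies at the centre of the arm's flange, where the gripper is bolted on; the fingertips stand 182 mm ahead of it and the grasp point (between the pads) lies 164 mm ahead of it; z points along the fingers, y is the line along which they close (so a half turn about z gives the same grasp; the last joint's range is limited). The gripper opens to 87 mm and grips with 3 to 60 N. Pads are 19 mm wide; open, the fingers measure 117 mm over their backs; the gripper's body (75 mm by 190 mm) begins 51 mm behind the grasp point.
Start: joints at [-1.28, 0.527, 1.433, -0, 1.181, -0.178], TCP at [0.282, -0.558, 0.405] pointing down, gripper open.
Joint ranges: [-3.08, 3.08], [-0.75, 2.2], [0.22, 2.44], [-1.43, 4.57], [0, 2.65], [-2.85, 2.85]. Speed limits (rad/s): [2.79, 2.79, 3.14, 3.14, 3.14, 3.14].

## Interface

Orientations are given as a unit quaternion [x, y, z, w].
In Python, from rig import * gives the robot as it stands.
- The arm moves only by the tool move_arm, never from a script. Its argument "commands" is a list that holds one entry, the list of rows, each a list of 6 numbers: the shift along the tool's x, y, z in units of 40 mm (1.0 is 40 mm), then the turn, a rotation vector about the tool's x, y, z in rad. A call has 1 to 12 rows; each row is the pose to reach, as a shift and turn from the pose commanded when the call began, along the tool's axes at that moment; what a row does not reach only later rows make up. A row lasts 1/8 s, in which the tool goes at most 62.5 mm and 10.7 degrees, less where a joint would pass 70% of its speed; a pose out of reach is approached as far as the arm can. A call with a gripper value outside its range is refused whole. "claw" is the closure, from -1 (fully open) to 1 (shut), so that 0 is half open, set as the call begins (left out, the last holds). The fingers move at their own pace and stop on an object; "squeeze" is the grip in N (left out, the last holds). Time passes only in rows, so rows that repeat a pose let the fingers close. It gives the time, the measured TCP pose, the force, the opening and the grip force at its end, in the units of the state.
- get_obs(): the state, without advancing time (a new reading comes with each control period).
- camera(name): name is "side" or "top"; returns a dict with "pixels" (400x640x3 uint8, blue, green, red), "range_z" (400x640 float32, m along the optical axis (not along the pixel's ray), 0 where there is no reading), "camera_matrix" (3x3 intrinsics, pixels), "extrinsics" (4x4, takes a point from world to camera coordinates). Camera axes: x right, y up, looking along -z (the intrinsics and any distortion apply to the point x, -y, -z); pixel columns grow to the right and rows downward; lengths in m; the calibration is good to about 2 mm. A picture is of the moment at which its call begins.
- hand_in(): hands the job in; it is judged then, once.
The state is a dict: "time": time; "q": joint angles; "joint_velocities": joint speeds; "joint_torque": joint torques, N m; "position": TCP position; "tool_rot": TCP orientation; "ft_force": force on the tool from outside, world axes, zero at the start; "moment": the same for the moment, N m; "grip_width": finger opening in m; "grip_force": force on a finger pad.
Only numpy, scipy, OpenCV 4.12 (cv2) and the standard library are available. Lean on these libraries where they do the work, as an engineer would, in place of code of your own. Each camera call takes 0.05 s, during which the arm holds its last target. There are 200 camera calls.

## Task

Swing the rinse spout until its nozzle is over the middle of the white bowl, then open the valve by one full turn of its stem, anticlockwise seen from above. The red wheel sits loose on the stem: push it round by its black handle until you feel it bite, and count the full turn only from there, to within 20 degrees. Leave the bowl, the tin and the spice jar where they stand, and let go of everything at the end.

Things in the scene. Friction and masses are not known exactly. Their poses are not given: they have to be found in the camera images.
- valve: Brass rinse valve on a steel foot 110 x 110 x 10 mm screwed to the table; it cannot move. Origin at the centre of the foot's underside, z up; the valve axis is its z. Its outlet runs along its -y, at 95 mm height, to the swivel of the spout. The brass body is at most 35 mm in radius about the axis, up to 148 mm high.
- wheel_centre (a point): Point on the valve axis in the plane of the level red three-spoked handwheel, 175 mm above the table: rim centre line 62 mm in radius, rim bar 14 mm thick (top at 182 mm). Anticlockwise from above opens. The wheel has play on the stem: from its start it first turns loosely by an unseen angle, different each time (0.4 to 2.8 rad); then it bites and the stem turns with it.
- knob (a point): Centre of the black upright handle fixed to the wheel's rim, 62 mm from the valve axis, 205 mm above the table: a cylinder 23 mm thick from the rim up to 227 mm. Its direction from wheel_centre is the angle of the wheel (not of the stem). Pushing it takes under 1 N in the play, about 9 N once the wheel bites. The wheel stays where it is left; turned back, the whole play (2.9 rad) comes first.
- stem_top (a point): Centre of the top of the threaded steel stem, 17 mm thick, on the valve axis in the wheel's hub, 195 to 206 mm above the table. It rises 5 mm for each full turn of the stem that opens the valve (0.8 mm per rad) and stays where it is left. The valve starts open by less than one turn; two turns more are free.
- swivel (a point): Point on the upright swivel axis of the spout, at the height of the middle of its level pipe, 141 mm above the table. The spout swings level about it by 1.3 rad to either side of the valve's -y and stays where it is left: friction, about 3 N when pushed at 120 mm from the axis.
- nozzle (a point): Centre of the underside of the spout's nozzle, 88 mm above the table, 150 mm from the swivel axis. The spout is a steel pipe 18 mm thick, level (middle 141 mm above the table, between 15 and 135 mm from the swivel axis), then bent down to the nozzle, which is 25 mm in diameter.
- bowl: White bowl with a thin red line, 101 mm across, 45 mm high, loose on the table, origin at the centre of its underside. It stands to one side of the spout's start, near the circle that the nozzle draws (within 15 mm of it).
- tin: Fruit tin, 76 mm across, 58 mm high, loose, origin at the centre of its underside; it stands to the other side of the spout. Leave it.
- spice_jar: Spice jar with a black cap, 44 mm across, 106 mm high, loose, origin at the centre of its underside. Leave it.
Not all that is in view belongs to the job. What is shaped like the bowl but purple or yellow is not meant.

How it is judged:
On the way, in this order (a step that is already met when the one before it is completed fails the run):
1. the nozzle is over the middle of the bowl (within 25 mm) while the stem has not yet been turned (horizontal distance between nozzle and bowl below 0.025 m and distance of stem_top from where it was at the start of the episode below 0.0004 m), for 0.2 s.
2. the wheel has bitten and lifts the stem (horizontal distance between nozzle and bowl below 0.025 m and distance of stem_top from where it was at the start of the episode above 0.0008 m), for 0.2 s.
At the end, for the whole second after the job is handed in: The stem has turned one full turn (360 degrees, within 20) in the opening direction from where it started, so that it stands 5 mm (4.72 to 5.28) higher; the nozzle is within 25 mm of the bowl's centre line; bowl, tin and spice jar stand within 20 mm of where they were, the bowl upright (horizontal distance between nozzle and bowl below 0.025 m and distance of stem_top from where it was at the start of the episode between 0.00472 and 0.00528 m and distance of each of bowl, tin, spice_jar from where it was at the start of the episode below 0.02 m and angle between bowl's own z axis and vertical below 0.2 rad); the robot touches nothing.
It fails at once if the bowl, the tin or the spice jar is pushed away (more than 20 mm) (distance of any of bowl, tin, spice_jar from where it was at the start of the episode above 0.02 m).
It also fails if it takes over 62 s, if anything falls off the work surface, if the arm or the gripper's body presses on something with over 40 N, if the wrist force passes 120 N, or if a joint passes its speed limit or range.

## Working session

There is one attempt and no reset: what is moved stays moved. The work goes in short steps, Python scripts to look and compute and a tool call to move; the robot and the scene stay as the last step left them, time stands still between calls to the robot, and variables do not carry over. Pictures are saved under pics/ and viewed, at most 10 in all, crops included, and the job is handed in when it is done.

Besides the shell and the picture viewer there is one more tool, called after "Request:" by a JSON object that holds its "fn" and its "kwargs", one argument or row to a line. move_arm: Moves the arm, as the interface text tells. Its arguments: {"type":"object","properties":{"commands":{"type":"array","items":{"type":"array","items":{"type":"array","items":{"type":"number"}}}},"claw":{"type":"number"},"squeeze":{"type":"number"}},"required":["commands"]}

```bash
ls; mkdir -p pics; cat > h.py <<'E'
from rig import *
import numpy as np, cv2
def snap(n):
    c=camera(n); c['pixels']=np.ascontiguousarray(c['pixels']); return c
def world(c,u,v,z=None):
    K=np.array(c['camera_matrix']);E=np.array(c['extrinsics']);R=E[:3,:3];t=E[:3,3]
    d=np.array([(u-K[0,2])/K[0,0],-(v-K[1,2])/K[1,1],-1.]); o=-R.T@t; d=R.T@d
    s=(z-o[2])/d[2] if z is not None else c['range_z'][int(round(v)),int(round(u))]
    return o+s*d
E
python3 - <<'E'
from h import *
o=get_obs();print({k:np.round(v,3).tolist() for k,v in o.items()})
for n in('top','side'):
    c=snap(n);cv2.imwrite(f'pics/{n}0.png',c['pixels']);print(n,np.round(c['camera_matrix'],1).tolist(),np.round(c['extrinsics'],3).tolist(),[k for k in c])
    np.savez(f'{n}0.npz',**c)
E
```

```text
pics
{'time': 0.0, 'q': [-1.28, 0.528, 1.434, -0.0, 1.181, -0.179], 'joint_velocities': [-0.0, -0.0, 0.0, -0.001, -0.001, 0.001], 'joint_torque': [-0.0, -44.004, -17.659, 0.063, 0.058, -0.0], 'position': [0.282, -0.557, 0.404], 'tool_rot': [0.973, 0.232, -0.0, -0.001], 'ft_force': [-0.285, 0.287, 0.036], 'moment': [0.018, -0.002, 0.02], 'grip_force': 0.0, 'grip_width': 0.087}
top [[390.6, 0.0, 321.5], [0.0, 390.6, 197.9], [0.0, 0.0, 1.0]] [[0.002, -1.0, -0.018, 0.046], [0.996, 0.001, 0.085, -0.485], [-0.085, -0.018, 0.996, -1.224], [0.0, 0.0, 0.0, 1.0]] ['pixels', 'range_z', 'camera_matrix', 'extrinsics']
side [[454.5, 0.0, 324.8], [0.0, 454.5, 195.8], [0.0, 0.0, 1.0]] [[-0.888, -0.46, -0.011, 0.467], [0.21, -0.427, 0.879, -0.195], [-0.409, 0.779, 0.476, -1.154], [0.0, 0.0, 0.0, 1.0]] ['pixels', 'range_z', 'camera_matrix', 'extrinsics']
```

View pics/top0.png

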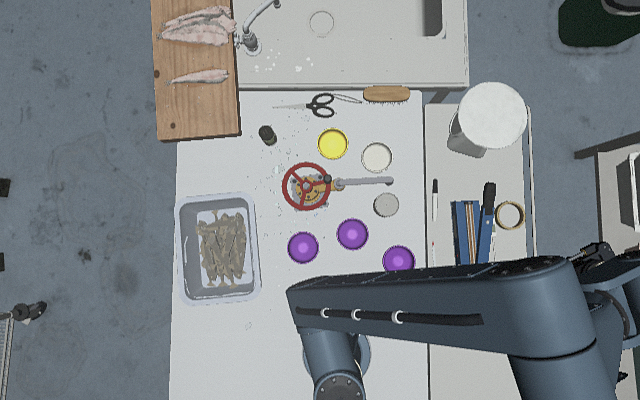

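View pics/side0.png

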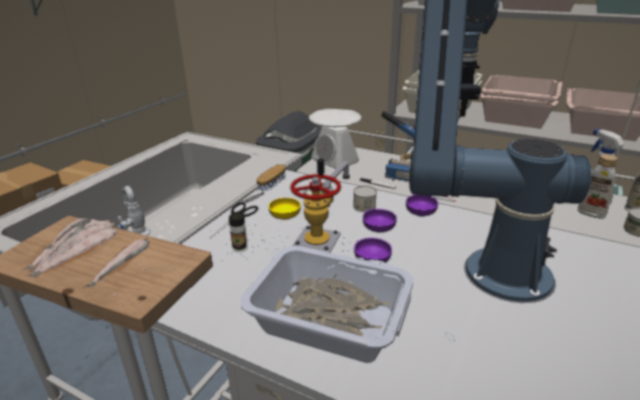

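The top view shows the white bowl at (377,157), the tin at (386,205), the jar at (267,135), the wheel at (306,186), the knob near (327,178) and the nozzle near (390,181). Other candidates for the bowl are yellow (333,144), purple (303,248), (352,235) and (398,259), and the scale pan (493,115). The white one at (377,157) fits because it is beside the spout. I'll confirm it in a crop.

```bash
python3 - <<'E'
from h import *
c=dict(np.load('top0.npz')); im=c['pixels']
cv2.imwrite('pics/crop0.png',cv2.resize(im[110:230,240:420],None,fx=4.4,fy=4.4,interpolation=cv2.INTER_CUBIC))
hsv=cv2.cvtColor(im,cv2.COLOR_BGR2HSV)
red=((hsv[...,0]<8)|(hsv[...,0]>172))&(hsv[...,1]>150)&(hsv[...,2]>60)
red[:150]=0;red[220:]=0;red[:,:270]=0;red[:,345:]=0
n,l,s,_=cv2.connectedComponentsWithStats(red.astype(np.uint8));k=1+s[1:,4].argmax()
pts=cv2.findContours((l==k).astype(np.uint8),0,1)[0][0]
e=cv2.fitEllipse(cv2.convexHull(pts));print('wheel ell',e,world(c,*e[0],.175))
# depth-based point cloud
vv,uu=np.mgrid[110:230,240:420]
P=np.array([world(c,u,v) for u,v in zip(uu.ravel(),vv.ravel())]);Q=P.reshape(120,180,3)
def rep(name,m):
    p=P[m];print(name,m.sum(),p.min(0).round(3),p.max(0).round(3),p.mean(0).round(3),'uv',uu.ravel()[m].mean().round(1),vv.ravel()[m].mean().round(1))
z=P[:,2];U=uu.ravel();V=vv.ravel()
rep('knob',(z>.212)&(z<.25)); rep('wheel',(z>.165)&(z<.19)&(U<335))
rep('pipe',(z>.125)&(z<.165)&(U>338))
b=(z>.03)&(z<.055)&(U>355)&(V<178); rep('bowlrim',b)
t=(z>.045)&(z<.07)&(U>365)&(V>190); rep('tin',t)
rep('jar',(z>.08)&(z<.12)&(U<285)&(V<150))
for n,m in(('bowl',b),('tin',t)):
    cc,r=cv2.minEnclosingCircle(P[m][:,:2].astype(np.float32));print(n,cc,r)
m=(z>.125)&(z<.165)&(U>338);p=P[m][:,:2].astype(np.float32);print(cv2.fitLine(p,cv2.DIST_HUBER,0,.01,.01).ravel())
E
```

```text
Traceback (most recent call last):
cv2.error: OpenCV(4.12.0) /io/opencv/modules/imgproc/src/shapedescr.cpp:361: error: (-201:Incorrect size of input array) There should be at least 5 points to fit the ellipse in function 'fitEllipseNoDirect'
```

View pics/crop0.png

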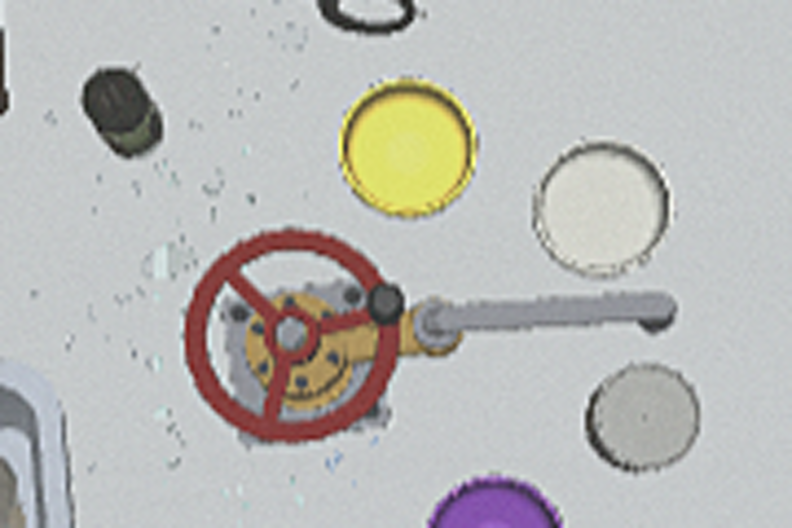

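The crop confirms the plain white bowl, crop (603,208). The hub is at (291,333), the knob at (385,302), the swivel at (433,320) and the nozzle elbow at (657,312).

```bash
python3 - <<'E'
from h import *
c=dict(np.load('top0.npz')); im=c['pixels']
hsv=cv2.cvtColor(im,cv2.COLOR_BGR2HSV)
red=((hsv[...,0]<8)|(hsv[...,0]>172))&(hsv[...,1]>100)
red[:150]=0;red[220:]=0;red[:,:270]=0;red[:,345:]=0
n,l,s,_=cv2.connectedComponentsWithStats(red.astype(np.uint8));k=1+s[1:,4].argmax()
pts=max(cv2.findContours((l==k).astype(np.uint8),0,1)[0],key=len)
e=cv2.fitEllipse(cv2.convexHull(pts));print('wheel ell',e,world(c,*e[0],.175))
print('hub',world(c,306.1,185.7,.2),'knob',world(c,327.5,178.7,.227),'swiv',world(c,240+433/4.4,110+320/4.4,.15))
vv,uu=np.mgrid[110:230,240:420]
P=np.array([world(c,u,v) for u,v in zip(uu.ravel(),vv.ravel())])
def rep(name,m):
    p=P[m]
    if len(p): print(name,m.sum(),p.min(0).round(3),p.max(0).round(3),p.mean(0).round(3))
z=P[:,2];U=uu.ravel();V=vv.ravel()
rep('knob',(z>.212)&(z<.25)); rep('wheel',(z>.165)&(z<.19)&(U<335))
m=(z>.125)&(z<.165)&(U>338);rep('pipe',m)
p=P[m][:,:2].astype(np.float32);print(cv2.fitLine(p,cv2.DIST_HUBER,0,.01,.01).ravel())
b=(z>.036)&(z<.055)&(U>355)&(V<178); rep('bowlrim',b)
t=(z>.045)&(z<.07)&(U>365)&(V>190); rep('tin',t)
rep('jar',(z>.09)&(z<.12)&(U<285)&(V<150))
for n,m in(('bowl',b),('tin',t)):
    cc,r=cv2.minEnclosingCircle(P[m][:,:2].astype(np.float32));print(n,cc,r)
E
```

```text
wheel ell ((305.90948486328125, 185.96958923339844), (47.61850357055664, 48.387786865234375), 89.81182861328125) [0.50509415 0.08767546 0.175     ]
hub [0.50294272 0.08569678 0.2       ] knob [0.51858643 0.02710623 0.227     ] swiv [ 0.51732584 -0.00390385  0.15      ]
knob 57 [0.511 0.018 0.212] [0.532 0.037 0.231] [0.521 0.027 0.224]
wheel 899 [0.438 0.02  0.167] [0.573 0.155 0.189] [0.505 0.091 0.181]
pipe 341 [ 0.511 -0.163  0.125] [ 0.538 -0.006  0.156] [ 0.525 -0.083  0.147]
[ 0.06205308 -0.99807286  0.5248139  -0.08276346]
bowlrim 144 [ 0.566 -0.176  0.036] [ 0.665 -0.077  0.05 ] [ 0.618 -0.127  0.043]
tin 467 [ 0.386 -0.191  0.046] [ 0.5   -0.091  0.064] [ 0.463 -0.154  0.055]
jar 174 [0.658 0.194 0.091] [0.7   0.235 0.112] [0.678 0.215 0.105]
bowl (0.6152480840682983, -0.12645399570465088) 0.050502024590969086
tin (0.438509076833725, -0.13789722323417664) 0.06808989495038986
```

Request:
{"fn": "move_arm", "kwargs": {
  "commands": [
    [[9.8,-7.57,0,0,0,0.468],[9.8,-7.57,0,0,0,0.468],[9.8,-7.57,0,0,0,0.468],[9.8,-7.57,0,0,0,0.468],[9.8,-7.57,0,0,0,0.468],[9.8,-7.57,0,0,0,0.468],[9.8,-7.57,0,0,0,0.468],[9.8,-7.57,0,0,0,0.468],[9.8,-7.57,0,0,0,0.468],[9.8,-7.57,0,0,0,0.468],[9.8,-7.57,0,0,0,0.468],[9.8,-7.57,0,0,0,0.468]]
  ],
  "claw": 1,
  "squeeze": 10
}}

```text
time: 1.6
position: [0.4949, -0.1116, 0.4047]
tool_rot: [1.0, -0.001, -0.0, 0.0]
ft_force: [-0.6, -0.8, 0.4]
grip_width: 0.0008
grip_force: 0.0
```

Request:
{"fn": "move_arm", "kwargs": {
  "commands": [
    [[0,0,1.2,0,0,0],[0,0,2.44,0,0,0],[0,0,2.44,0,0,0],[0,0,2.44,0,0,0]]
  ]
}}

```text
time: 2.1
position: [0.4958, -0.1111, 0.3083]
tool_rot: [1.0, -0.0, 0.001, 0.0]
ft_force: [0.4, 0.2, 0.3]
grip_width: 0.0005
grip_force: 0.0
```

Request:
{"fn": "move_arm", "kwargs": {
  "commands": [
    [[0.25,0,0,0,0,0],[0.5,0,0,0,0,0],[0.75,0,0,0,0,0],[1.0,0,0,0,0,0],[1.2,0,0,0,0,0],[1.4,0,0,0,0,0],[1.6,0,0,0,0,0],[1.75,0,0,0,0,0],[1.87,0,0,0,0,0],[1.87,0,0,0,0,0]]
  ]
}}

```text
time: 3.35
position: [0.5708, -0.1105, 0.3073]
tool_rot: [1.0, 0.0, 0.001, 0.0]
ft_force: [-1.4, -0.8, -1.8]
grip_width: 0.0005
grip_force: 0.7
```

```bash
python3 - <<'E'
from h import *
c=snap('top');im=c['pixels'];np.savez('top1.npz',**c)
cv2.imwrite('pics/crop1.png',cv2.resize(im[110:230,240:420],None,fx=4.4,fy=4.4,interpolation=cv2.INTER_CUBIC))
c=snap('side');np.savez('side1.npz',**c)
cv2.imwrite('pics/side1.png',cv2.resize(c['pixels'][110:270,230:470],None,fx=3,fy=3,interpolation=cv2.INTER_CUBIC))
E
```

```text
(no output)
```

View pics/side1.png

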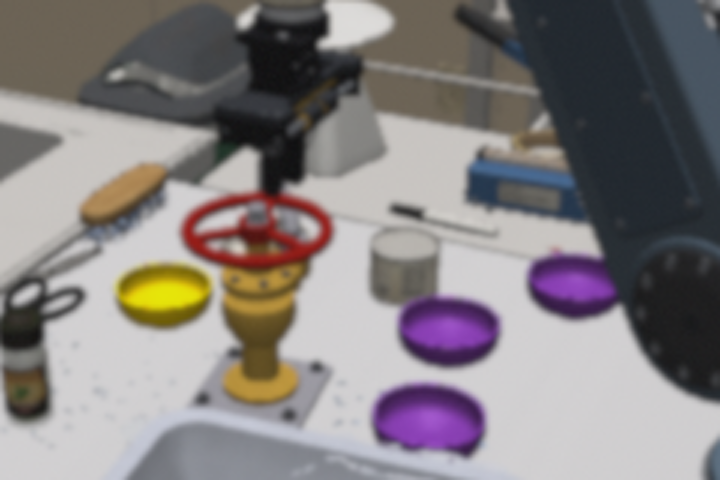

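The side view shows the pipe hidden behind the gripper, and the stem and wheel visible. Back off and check from the top.

Request:
{"fn": "move_arm", "kwargs": {
  "commands": [
    [[-0.7,0,0,0,0,0],[-0.7,0,-1.4,0,0,0],[-0.7,0,-2.8,0,0,0],[-2,0,-2.8,0,0,0],[-3.5,0,-2.8,0,0,0],[-3.5,0,-2.8,0,0,0],[-3.5,0,-2.8,0,0,0]]
  ]
}}

```text
time: 4.32
position: [0.431, -0.1109, 0.4202]
tool_rot: [1.0, -0.0, 0.002, 0.001]
ft_force: [-0.1, 0.3, -0.3]
grip_width: 0.0003
grip_force: 0.0
```

```bash
python3 - <<'E'
from h import *
c=snap('top');im=c['pixels'];np.savez('top2.npz',**c)
cv2.imwrite('pics/crop2.png',cv2.resize(im[110:230,240:420],None,fx=4.4,fy=4.4,interpolation=cv2.INTER_CUBIC))
vv,uu=np.mgrid[110:200,330:420]
P=np.array([world(c,u,v) for u,v in zip(uu.ravel(),vv.ravel())]);z=P[:,2]
m=(z>.12)&(z<.165)&(P[:,0]>.515)&(P[:,1]<-.01);p=P[m];print(m.sum(),p.min(0),p.max(0))
L=cv2.fitLine(p[:,:2].astype(np.float32),cv2.DIST_HUBER,0,.01,.01).ravel();print(L)
S=np.array([.519,-.004]);d=L[:2]*np.sign(L[0]);print('ang',np.degrees(np.arctan2(d[1],d[0])),'noz',S+.15*d, 'far',(p[:,:2]-S).dot(d).max())
b=(z>.036)&(z<.055)&(P[:,0]>.56)
print(cv2.minEnclosingCircle(P[b][:,:2].astype(np.float32)),P[b].min(0),P[b].max(0))
E
```

```text
321 [ 0.51515671 -0.13233931  0.12213309] [ 0.61938967 -0.01133778  0.15689202]
[ 0.61473393 -0.78873456  0.5679574  -0.06846704]
ang -52.06741 noz [ 0.61121009 -0.12231019] far 0.16055675440157663
((0.6482067108154297, -0.07452863454818726), 0.11095473170280457) [ 0.56528648 -0.17614745  0.03601694] [0.70643604 0.01980121 0.04952914]
```

View pics/crop2.png

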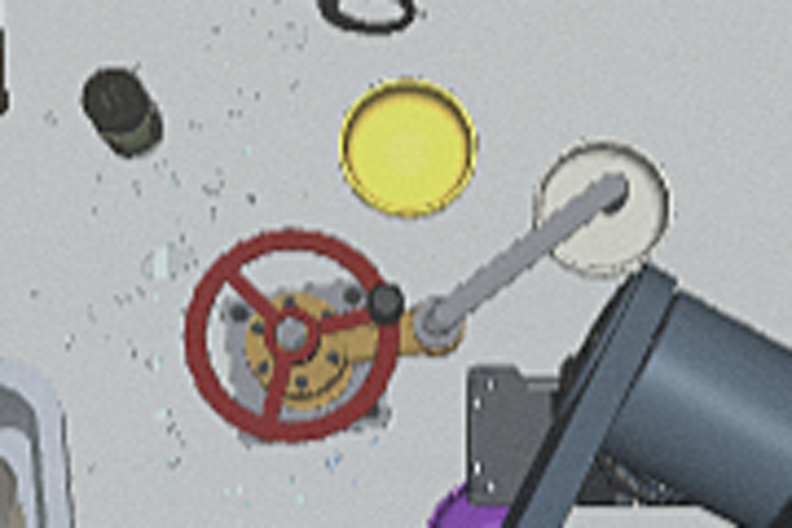

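The nozzle is over the bowl, at crop (612,195): (0.611,-0.122) against (0.615,-0.126), about 6 mm off. Next I take a position behind the knob.

Request:
{"fn": "move_arm", "kwargs": {
  "commands": [
    [[0.6,-1.8,0,0,0,0],[1.17,-3.53,0,0,0,0],[1.17,-3.53,0,0,0,0],[1.17,-3.53,0,0,0,0],[1.17,-3.53,1.2,0,0,0],[1.17,-3.53,1.2,0,0,0],[1.17,-3.53,1.2,0,0,0]]
  ]
}}

```text
time: 5.25
position: [0.4776, 0.0301, 0.3719]
tool_rot: [1.0, -0.0, 0.001, 0.0]
ft_force: [0.9, 0.3, 0.1]
grip_width: 0.0003
grip_force: 0.0
```

```bash
python3 - <<'E'
import numpy as np
f=lambda a:1.55*np.array([np.cos(np.radians(a)),-np.sin(np.radians(a))])
print([(a,(f(a)-f(-115)).round(2).tolist()) for a in(-107,-99,-91,-86,-80)])
for a in range(-80,80,6): print(a+6,[(f(a+h)-f(a)).round(3).tolist() for h in(3,6)])
E
```

```text
[(-107, [0.2, 0.08]), (-99, [0.41, 0.13]), (-91, [0.63, 0.14]), (-86, [0.76, 0.14]), (-80, [0.92, 0.12])]
-74 [[0.08, -0.016], [0.158, -0.036]]
-68 [[0.077, -0.024], [0.153, -0.053]]
-62 [[0.074, -0.032], [0.147, -0.069]]
-56 [[0.071, -0.04], [0.139, -0.084]]
-50 [[0.066, -0.047], [0.13, -0.098]]
-44 [[0.061, -0.054], [0.119, -0.111]]
-38 [[0.055, -0.06], [0.106, -0.122]]
-32 [[0.048, -0.065], [0.093, -0.133]]
-26 [[0.041, -0.07], [0.079, -0.142]]
-20 [[0.034, -0.074], [0.063, -0.149]]
-14 [[0.026, -0.077], [0.047, -0.155]]
-8 [[0.018, -0.079], [0.031, -0.159]]
-2 [[0.009, -0.081], [0.014, -0.162]]
4 [[0.001, -0.081], [-0.003, -0.162]]
10 [[-0.008, -0.081], [-0.02, -0.161]]
16 [[-0.016, -0.08], [-0.036, -0.158]]
22 [[-0.024, -0.077], [-0.053, -0.153]]
28 [[-0.032, -0.074], [-0.069, -0.147]]
34 [[-0.04, -0.071], [-0.084, -0.139]]
40 [[-0.047, -0.066], [-0.098, -0.13]]
46 [[-0.054, -0.061], [-0.111, -0.119]]
52 [[-0.06, -0.055], [-0.122, -0.106]]
58 [[-0.065, -0.048], [-0.133, -0.093]]
64 [[-0.07, -0.041], [-0.142, -0.079]]
70 [[-0.074, -0.034], [-0.149, -0.063]]
76 [[-0.077, -0.026], [-0.155, -0.047]]
82 [[-0.079, -0.018], [-0.159, -0.031]]
```

Request:
{"fn": "move_arm", "kwargs": {
  "commands": [
    [[0.2,0.08,0,0,0,0],[0.41,0.13,0,0,0,0],[0.63,0.14,0,0,0,0],[0.76,0.14,0,0,0,0],[0.92,0.12,0,0,0,0],[0.92,0.12,0,0,0,0]]
  ]
}}

```text
time: 6.0
position: [0.5141, 0.0262, 0.3711]
tool_rot: [1.0, 0.001, 0.0, 0.0]
ft_force: [-0.3, 0.2, 0.0]
grip_width: 0.0004
grip_force: 0.0
```

Request:
{"fn": "move_arm", "kwargs": {
  "commands": [
    [[0.08,-0.016,0,0,0,0],[0.158,-0.036,0,0,0,0]]
  ]
}}

```text
time: 6.25
position: [0.5198, 0.0277, 0.371]
tool_rot: [1.0, 0.0, -0.0, -0.0]
ft_force: [-0.0, -0.1, 0.3]
grip_width: 0.0003
grip_force: 0.3
```

Request:
{"fn": "move_arm", "kwargs": {
  "commands": [
    [[0.077,-0.024,0,0,0,0],[0.153,-0.053,0,0,0,0]]
  ]
}}

```text
time: 6.5
position: [0.5262, 0.0298, 0.3711]
tool_rot: [1.0, 0.0, -0.0, -0.0]
ft_force: [-0.8, 0.0, 0.1]
grip_width: 0.0005
grip_force: 0.3
```

Request:
{"fn": "move_arm", "kwargs": {
  "commands": [
    [[0.074,-0.032,0,0,0,0],[0.147,-0.069,0,0,0,0]]
  ]
}}

```text
time: 6.75
position: [0.5321, 0.0325, 0.3711]
tool_rot: [1.0, 0.0, -0.0, 0.0]
ft_force: [-0.3, 0.3, -0.5]
grip_width: 0.0007
grip_force: 0.3
```

Request:
{"fn": "move_arm", "kwargs": {
  "commands": [
    [[0.071,-0.04,0,0,0,0],[0.139,-0.084,0,0,0,0]]
  ]
}}

```text
time: 7.0
position: [0.5377, 0.0359, 0.3712]
tool_rot: [1.0, 0.0, 0.0, 0.0]
ft_force: [-0.3, -1.2, -0.1]
grip_width: 0.0005
grip_force: 0.2
```

Request:
{"fn": "move_arm", "kwargs": {
  "commands": [
    [[0.066,-0.047,0,0,0,0],[0.13,-0.098,0,0,0,0]]
  ]
}}

```text
time: 7.25
position: [0.5429, 0.0399, 0.3712]
tool_rot: [1.0, 0.0, 0.0, 0.0]
ft_force: [0.4, -0.0, 0.3]
grip_width: 0.0008
grip_force: 0.2
```

Request:
{"fn": "move_arm", "kwargs": {
  "commands": [
    [[0.061,-0.054,0,0,0,0],[0.119,-0.111,0,0,0,0]]
  ]
}}

```text
time: 7.5
position: [0.5476, 0.0443, 0.3711]
tool_rot: [1.0, 0.0, -0.0, -0.0]
ft_force: [-0.8, -0.0, 0.1]
grip_width: 0.0001
grip_force: 0.2
```

Request:
{"fn": "move_arm", "kwargs": {
  "commands": [
    [[0.055,-0.06,0,0,0,0],[0.106,-0.122,0,0,0,0]]
  ]
}}

```text
time: 7.75
position: [0.5518, 0.0492, 0.3712]
tool_rot: [1.0, 0.0, 0.0, 0.0]
ft_force: [0.6, -0.1, 0.9]
grip_width: 0.0003
grip_force: 0.1
```

Request:
{"fn": "move_arm", "kwargs": {
  "commands": [
    [[0.048,-0.065,0,0,0,0],[0.093,-0.133,0,0,0,0]]
  ]
}}

```text
time: 8.0
position: [0.5555, 0.0546, 0.3712]
tool_rot: [1.0, 0.0, 0.0, 0.0]
ft_force: [-0.1, -0.4, -0.6]
grip_width: 0.0005
grip_force: 0.1
```

Request:
{"fn": "move_arm", "kwargs": {
  "commands": [
    [[0.041,-0.07,0,0,0,0],[0.079,-0.142,0,0,0,0]]
  ]
}}

```text
time: 8.25
position: [0.5586, 0.0603, 0.3711]
tool_rot: [1.0, 0.0, -0.0, -0.0]
ft_force: [-0.2, -0.2, 0.6]
grip_width: 0.0003
grip_force: 0.1
```

Request:
{"fn": "move_arm", "kwargs": {
  "commands": [
    [[0.034,-0.074,0,0,0,0],[0.063,-0.149,0,0,0,0]]
  ]
}}

```text
time: 8.5
position: [0.5611, 0.0662, 0.3712]
tool_rot: [1.0, 0.0, 0.0, 0.0]
ft_force: [-0.2, -0.1, -0.6]
grip_width: 0.0005
grip_force: 0.2
```

Request:
{"fn": "move_arm", "kwargs": {
  "commands": [
    [[0.026,-0.077,0,0,0,0],[0.047,-0.155,0,0,0,0]]
  ]
}}

```text
time: 8.75
position: [0.5629, 0.0724, 0.3711]
tool_rot: [1.0, 0.0, -0.0, 0.0]
ft_force: [0.8, 0.2, 0.0]
grip_width: 0.0002
grip_force: 0.2
```

```bash
python3 - <<'E'
from h import *
c=snap('side')
cv2.imwrite('pics/side2.png',cv2.resize(c['pixels'][110:270,230:470],None,fx=3,fy=3,interpolation=cv2.INTER_CUBIC))
E
```

```text
(no output)
```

View pics/side2.png

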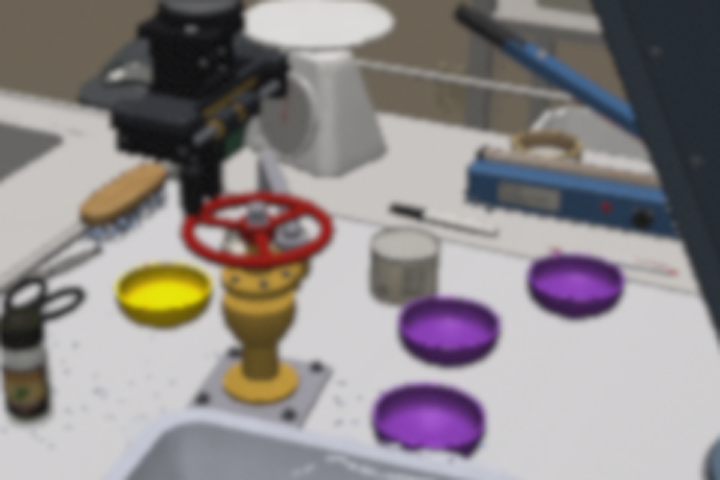

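The side view shows the fingers and the knob together at crop (195,195), and the spokes have turned. The wheel is following, so I carry on.

Request:
{"fn": "move_arm", "kwargs": {
  "commands": [
    [[0.018,-0.079,0,0,0,0],[0.031,-0.159,0,0,0,0]]
  ]
}}

```text
time: 9.05
position: [0.5642, 0.0788, 0.3711]
tool_rot: [1.0, 0.0, -0.0, 0.0]
ft_force: [0.9, -1.3, 0.1]
grip_width: 0.0003
grip_force: 0.2
```

Request:
{"fn": "move_arm", "kwargs": {
  "commands": [
    [[0.009,-0.081,0,0,0,0],[0.014,-0.162,0,0,0,0]]
  ]
}}

```text
time: 9.3
position: [0.5647, 0.0853, 0.3711]
tool_rot: [1.0, 0.0, -0.0, 0.0]
ft_force: [0.1, -1.2, -0.3]
grip_width: 0.0004
grip_force: 0.2
```

Request:
{"fn": "move_arm", "kwargs": {
  "commands": [
    [[0.001,-0.081,0,0,0,0],[-0.003,-0.162,0,0,0,0]]
  ]
}}

```text
time: 9.55
position: [0.5645, 0.0918, 0.3711]
tool_rot: [1.0, 0.0, -0.0, 0.0]
ft_force: [-0.7, -1.9, -0.0]
grip_width: 0.0005
grip_force: 0.2
```

Request:
{"fn": "move_arm", "kwargs": {
  "commands": [
    [[-0.008,-0.081,0,0,0,0],[-0.02,-0.161,0,0,0,0]]
  ]
}}

```text
time: 9.8
position: [0.5637, 0.0982, 0.3711]
tool_rot: [1.0, 0.0, -0.0, 0.0]
ft_force: [0.1, -1.0, 0.1]
grip_width: 0.0002
grip_force: 0.3
```

Request:
{"fn": "move_arm", "kwargs": {
  "commands": [
    [[-0.016,-0.08,0,0,0,0],[-0.036,-0.158,0,0,0,0]]
  ]
}}

```text
time: 10.05
position: [0.5622, 0.1045, 0.3711]
tool_rot: [1.0, 0.0, -0.0, 0.0]
ft_force: [-0.1, -1.0, 0.8]
grip_width: 0.0003
grip_force: 0.4
```

Request:
{"fn": "move_arm", "kwargs": {
  "commands": [
    [[-0.024,-0.077,0,0,0,0],[-0.053,-0.153,0,0,0,0]]
  ]
}}

```text
time: 10.3
position: [0.5602, 0.1106, 0.3712]
tool_rot: [1.0, 0.0, 0.0, -0.0]
ft_force: [-0.1, -1.2, -0.0]
grip_width: 0.0005
grip_force: 0.3
```

Request:
{"fn": "move_arm", "kwargs": {
  "commands": [
    [[-0.032,-0.074,0,0,0,0],[-0.069,-0.147,0,0,0,0]]
  ]
}}

```text
time: 10.55
position: [0.5574, 0.1165, 0.3712]
tool_rot: [1.0, 0.0, 0.0, 0.0]
ft_force: [0.7, 0.1, 1.0]
grip_width: 0.0004
grip_force: 0.3
```

Request:
{"fn": "move_arm", "kwargs": {
  "commands": [
    [[-0.04,-0.071,0,0,0,0],[-0.084,-0.139,0,0,0,0]]
  ]
}}

```text
time: 10.8
position: [0.5541, 0.1221, 0.3712]
tool_rot: [1.0, 0.0, 0.0, -0.0]
ft_force: [-0.2, -0.5, -0.6]
grip_width: 0.0005
grip_force: 0.2
```

Request:
{"fn": "move_arm", "kwargs": {
  "commands": [
    [[-0.047,-0.066,0,0,0,0],[-0.098,-0.13,0,0,0,0]]
  ]
}}

```text
time: 11.05
position: [0.5512, 0.1259, 0.3714]
tool_rot: [1.0, 0.001, 0.002, 0.002]
ft_force: [4.5, -10.0, -2.4]
grip_width: 0.0008
grip_force: 4.7
```

Request:
{"fn": "move_arm", "kwargs": {
  "commands": [
    [[-0.054,-0.061,0,0,0,0],[-0.111,-0.119,0,0,0,0]]
  ]
}}

```text
time: 11.3
position: [0.5473, 0.1296, 0.3715]
tool_rot: [1.0, 0.001, 0.003, 0.003]
ft_force: [4.4, -10.6, -2.3]
grip_width: 0.0003
grip_force: 4.6
```

Request:
{"fn": "move_arm", "kwargs": {
  "commands": [
    [[-0.06,-0.055,0,0,0,0],[-0.122,-0.106,0,0,0,0]]
  ]
}}

```text
time: 11.55
position: [0.5431, 0.1343, 0.372]
tool_rot: [1.0, 0.0, 0.004, 0.002]
ft_force: [5.6, -5.9, -1.3]
grip_width: 0.0005
grip_force: 3.7
```

Request:
{"fn": "move_arm", "kwargs": {
  "commands": [
    [[-0.065,-0.048,0,0,0,0],[-0.133,-0.093,0,0,0,0]]
  ]
}}

```text
time: 11.8
position: [0.5384, 0.1386, 0.3724]
tool_rot: [1.0, 0.0, 0.006, 0.001]
ft_force: [7.6, -4.8, -0.6]
grip_width: 0.0005
grip_force: 3.7
```

The wheel bit between commanded angles 34° and 40°, about 37–38°. With the tool orientation fixed, the contact geometry repeats after 360°, so the target is a commanded angle of about 398.5°. I'm at 58° now.

```bash
python3 - <<'E'
import numpy as np
f=lambda a:1.55*np.array([np.cos(np.radians(a)),-np.sin(np.radians(a))])
for a0,L in((58,range(66,155,8)),(154,range(162,251,8)),(250,range(258,347,8)),(346,[352,358,364,370,376,382,387,391,395,398.5,398.5,398.5])):
    print(a0,[(f(a)-f(a0)).round(2).tolist()+[0]*4 for a in L])
E
```

```text
58 [[-0.19, -0.1, 0, 0, 0, 0], [-0.39, -0.18, 0, 0, 0, 0], [-0.61, -0.22, 0, 0, 0, 0], [-0.82, -0.24, 0, 0, 0, 0], [-1.04, -0.22, 0, 0, 0, 0], [-1.25, -0.18, 0, 0, 0, 0], [-1.45, -0.1, 0, 0, 0, 0], [-1.64, -0.0, 0, 0, 0, 0], [-1.82, 0.13, 0, 0, 0, 0], [-1.97, 0.28, 0, 0, 0, 0], [-2.11, 0.45, 0, 0, 0, 0], [-2.21, 0.63, 0, 0, 0, 0]]
154 [[-0.08, 0.2, 0, 0, 0, 0], [-0.13, 0.41, 0, 0, 0, 0], [-0.16, 0.63, 0, 0, 0, 0], [-0.15, 0.84, 0, 0, 0, 0], [-0.11, 1.05, 0, 0, 0, 0], [-0.04, 1.26, 0, 0, 0, 0], [0.05, 1.45, 0, 0, 0, 0], [0.17, 1.63, 0, 0, 0, 0], [0.32, 1.79, 0, 0, 0, 0], [0.48, 1.93, 0, 0, 0, 0], [0.67, 2.05, 0, 0, 0, 0], [0.86, 2.14, 0, 0, 0, 0]]
250 [[0.21, 0.06, 0, 0, 0, 0], [0.42, 0.09, 0, 0, 0, 0], [0.64, 0.09, 0, 0, 0, 0], [0.85, 0.06, 0, 0, 0, 0], [1.06, 0.0, 0, 0, 0, 0], [1.26, -0.09, 0, 0, 0, 0], [1.44, -0.2, 0, 0, 0, 0], [1.61, -0.34, 0, 0, 0, 0], [1.75, -0.5, 0, 0, 0, 0], [1.87, -0.68, 0, 0, 0, 0], [1.97, -0.88, 0, 0, 0, 0], [2.03, -1.08, 0, 0, 0, 0]]
346 [[0.03, -0.16, 0, 0, 0, 0], [0.05, -0.32, 0, 0, 0, 0], [0.04, -0.48, 0, 0, 0, 0], [0.02, -0.64, 0, 0, 0, 0], [-0.01, -0.8, 0, 0, 0, 0], [-0.07, -0.96, 0, 0, 0, 0], [-0.12, -1.08, 0, 0, 0, 0], [-0.18, -1.17, 0, 0, 0, 0], [-0.23, -1.26, 0, 0, 0, 0], [-0.29, -1.34, 0, 0, 0, 0], [-0.29, -1.34, 0, 0, 0, 0], [-0.29, -1.34, 0, 0, 0, 0]]
```

Request:
{"fn": "move_arm", "kwargs": {
  "commands": [
    [[-0.19,-0.1,0,0,0,0],[-0.39,-0.18,0,0,0,0],[-0.61,-0.22,0,0,0,0],[-0.82,-0.24,0,0,0,0],[-1.04,-0.22,0,0,0,0],[-1.25,-0.18,0,0,0,0],[-1.45,-0.1,0,0,0,0],[-1.64,0,0,0,0,0],[-1.82,0.13,0,0,0,0],[-1.97,0.28,0,0,0,0],[-2.11,0.45,0,0,0,0],[-2.21,0.63,0,0,0,0]]
  ]
}}

```text
time: 13.3
position: [0.4585, 0.1137, 0.3741]
tool_rot: [1.0, -0.0, 0.021, -0.0]
ft_force: [30.6, 1.0, -19.8]
grip_width: 0.0008
grip_force: 15.5
```

The force has risen to 30 N along x, so the knob is wedging on the fingers' x face. I unload, lift clear and look.

Request:
{"fn": "move_arm", "kwargs": {
  "commands": [
    [[0.2,0,0,0,0,0],[0.45,-0.1,0,0,0,0],[0.45,-0.1,-1,0,0,0],[0.45,-0.1,-2,0,0,0],[1.5,-2,-2.5,0,0,0],[2.5,-4,-2.5,0,0,0],[2.5,-4,-2.5,0,0,0],[2.5,-4,-2.5,0,0,0]]
  ]
}}

```text
time: 14.3
position: [0.5472, 0.2778, 0.4704]
tool_rot: [1.0, 0.003, -0.0, -0.0]
ft_force: [-1.0, 0.2, 0.1]
grip_width: 0.0005
grip_force: 0.0
```

```bash
python3 - <<'E'
from h import *
c=snap('top');im=c['pixels'];np.savez('top3.npz',**c)
cv2.imwrite('pics/crop3.png',cv2.resize(im[110:230,240:420],None,fx=4.4,fy=4.4,interpolation=cv2.INTER_CUBIC))
o=get_obs();print(o['position'],o['tool_rot'])
vv,uu=np.mgrid[150:225,270:345]
P=np.array([world(c,u,v) for u,v in zip(uu.ravel(),vv.ravel())]);z=P[:,2]
m=(z>.212)&(z<.24);p=P[m];print(m.sum(),p.min(0),p.max(0),p.mean(0))
E
```

```text
[0.54643483 0.27612645 0.47007352] [ 9.99997295e-01  1.84568766e-03 -1.36616993e-03  3.70524654e-04]
57 [0.43512612 0.0894834  0.21655547] [0.45648965 0.10837671 0.22959848] [0.44520866 0.09899195 0.22537636]
```

View pics/crop3.png

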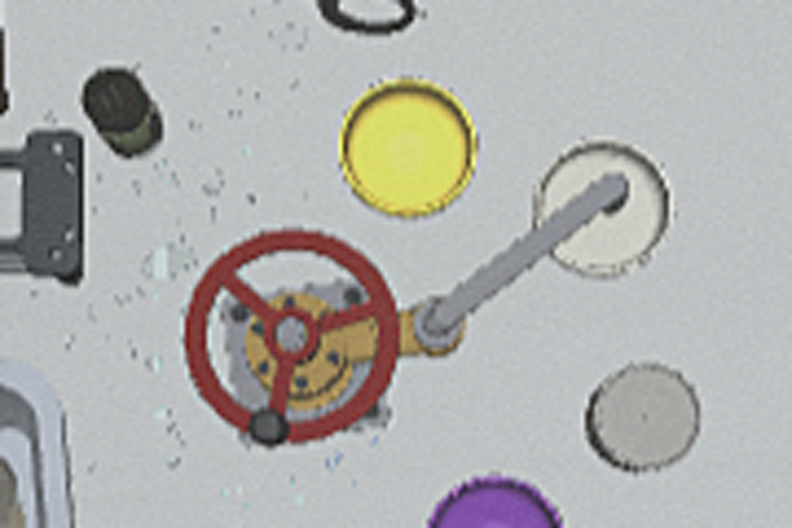

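The top view shows the knob at crop (268,427), about 169° and past the bite, with the bowl, tin and jar unmoved. I re-engage with the −y face for a stretch, then finish with the tool turning along with the wheel.

Request:
{"fn": "move_arm", "kwargs": {
  "commands": [
    [[-1.2,1.7,0,0,0,0],[-2.31,3.34,0,0,0,0],[-2.31,3.34,0,0,0,0],[-2.31,3.34,0,0,0,0],[-2.31,3.34,1.2,0,0,0],[-2.31,3.34,2.5,0,0,0],[-2.31,3.34,2.5,0,0,0],[-2.31,3.34,2.5,0,0,0]]
  ]
}}

```text
time: 15.35
position: [0.4554, 0.1411, 0.3723]
tool_rot: [1.0, 0.0, 0.001, -0.0]
ft_force: [0.3, 0.2, 0.1]
grip_width: 0.0005
grip_force: 0.0
```

Request:
{"fn": "move_arm", "kwargs": {
  "commands": [
    [[0,0.2,0,0,0,0],[0,0.375,0,0,0,0],[-0.06,0.46,0,0,0,0],[-0.124,0.552,0,0,0,0]]
  ]
}}

```text
time: 15.85
position: [0.4513, 0.1194, 0.3724]
tool_rot: [1.0, -0.001, 0.004, -0.002]
ft_force: [5.2, 8.3, -0.3]
grip_width: 0.0006
grip_force: 3.7
```

Request:
{"fn": "move_arm", "kwargs": {
  "commands": [
    [[-0.05,0.095,0,0,0,0],[-0.098,0.193,0,0,0,0],[-0.135,0.29,0,0,0,0],[-0.169,0.397,0,0,0,0]]
  ]
}}

```text
time: 16.35
position: [0.4453, 0.1038, 0.3727]
tool_rot: [1.0, -0.001, 0.005, -0.002]
ft_force: [5.5, 8.4, 0.7]
grip_width: 0.0003
grip_force: 4.3
```

```bash
cat > plan.py <<'E'
import numpy as np
from scipy.spatial.transform import Rotation as R
C=np.array([.5027,.0873])
def pose(a): # alpha deg -> xy, yaw deg
    return C+.062*np.array([np.cos(np.radians(a)),np.sin(np.radians(a))]), 180+a-398.5
def rows(p0,yaw0,L):
    y=np.radians(yaw0); out=[]
    for p,yw in L:
        d=(p-p0)/.04
        out.append([round(float(np.cos(y)*d[0]+np.sin(y)*d[1]),3),round(float(np.sin(y)*d[0]-np.cos(y)*d[1]),3),0,0,0,round(float(-np.radians(yw-yaw0)),3)])
    return out
E
echo ok
```

```text
ok
```

Request:
{"fn": "move_arm", "kwargs": {
  "commands": [
    [[-0.02,0.1,0,0,0,0],[-0.041,0.212,0,0,0,0],[-0.05,0.31,0,0,0,0],[-0.053,0.401,0,0,0,0],[-0.05,0.48,0,0,0,0],[-0.044,0.563,0,0,0,0]]
  ]
}}

```text
time: 17.1
position: [0.4444, 0.0818, 0.3729]
tool_rot: [1.0, -0.001, 0.007, -0.003]
ft_force: [8.7, 12.0, 0.3]
grip_width: 0.0005
grip_force: 6.2
```

Request:
{"fn": "move_arm", "kwargs": {
  "commands": [
    [[0,-0.3,0,0,0,0],[0.044,-0.563,0,0,0,0],[0.044,-0.563,0,0,0,0.18],[0.044,-0.563,0,0,0,0.36],[0.044,-0.563,0,0,0,0.567],[0.044,-0.563,0,0,0,0.567],[0.044,-0.563,0,0,0,0.567]]
  ]
}}

```text
time: 17.98
position: [0.4428, 0.1031, 0.371]
tool_rot: [0.961, -0.278, -0.0, 0.0]
ft_force: [0.2, -0.1, -0.2]
grip_width: 0.0003
grip_force: 0.0
```

```bash
python3 - <<'E'
from h import *
from plan import *
o=get_obs();print(np.round(o['position'],4),np.round(o['tool_rot'],3),np.round(o['q'],2)); print('exp',pose(165)[0])
a0=165;p0=pose(165)[0];y0=-32.5
B=[[(pose(a)[0],-32.5) for a in(172,179,186)]+[pose(a) for a in(192,198,204,210,216)]]
starts=[(p0,y0)];
for L in([216]+list(range(224,305,8)),[304]+list(range(312,377,8)),[376,380,384,388,392,395,398.5,398.5,398.5]):
    starts.append(pose(L[0]));B.append([pose(a) for a in L[1:]])
for s,b in zip(starts,B): print(rows(*s,b))
E
```

```text
[0.4428 0.1031 0.371 ] [ 0.961 -0.278 -0.     0.   ] [-0.02  0.35  1.88 -0.    0.91  2.12]
exp [0.4428126  0.10334678]
[[0.068, 0.177, 0, 0, 0, -0.0], [0.157, 0.344, 0, 0, 0, -0.0], [0.265, 0.499, 0, 0, 0, -0.0], [0.373, 0.62, 0, 0, 0, -0.105], [0.492, 0.73, 0, 0, 0, -0.209], [0.623, 0.826, 0, 0, 0, -0.314], [0.763, 0.909, 0, 0, 0, -0.419], [0.91, 0.976, 0, 0, 0, -0.524]]
[[0.146, 0.159, 0, 0, 0, -0.14], [0.313, 0.297, 0, 0, 0, -0.279], [0.497, 0.41, 0, 0, 0, -0.419], [0.696, 0.496, 0, 0, 0, -0.559], [0.904, 0.554, 0, 0, 0, -0.698], [1.118, 0.582, 0, 0, 0, -0.838], [1.335, 0.58, 0, 0, 0, -0.977], [1.549, 0.548, 0, 0, 0, -1.117], [1.756, 0.487, 0, 0, 0, -1.257], [1.953, 0.397, 0, 0, 0, -1.396], [2.135, 0.281, 0, 0, 0, -1.536]]
[[0.146, 0.159, 0, 0, 0, -0.14], [0.313, 0.297, 0, 0, 0, -0.279], [0.497, 0.41, 0, 0, 0, -0.419], [0.696, 0.496, 0, 0, 0, -0.559], [0.904, 0.554, 0, 0, 0, -0.698], [1.118, 0.582, 0, 0, 0, -0.838], [1.335, 0.58, 0, 0, 0, -0.977], [1.549, 0.548, 0, 0, 0, -1.117], [1.756, 0.487, 0, 0, 0, -1.257]]
[[0.07, 0.082, 0, 0, 0, -0.07], [0.146, 0.159, 0, 0, 0, -0.14], [0.227, 0.231, 0, 0, 0, -0.209], [0.313, 0.297, 0, 0, 0, -0.279], [0.38, 0.342, 0, 0, 0, -0.332], [0.462, 0.391, 0, 0, 0, -0.393], [0.462, 0.391, 0, 0, 0, -0.393], [0.462, 0.391, 0, 0, 0, -0.393]]
```

Request:
{"fn": "move_arm", "kwargs": {
  "commands": [
    [[0.068,0.177,0,0,0,0],[0.157,0.344,0,0,0,0],[0.265,0.499,0,0,0,0],[0.373,0.62,0,0,0,-0.105],[0.492,0.73,0,0,0,-0.209],[0.623,0.826,0,0,0,-0.314],[0.763,0.909,0,0,0,-0.419],[0.91,0.976,0,0,0,-0.524],[0.91,0.976,0,0,0,-0.524]]
  ]
}}

```text
time: 19.1
position: [0.451, 0.0507, 0.3706]
tool_rot: [1.0, -0.021, -0.003, -0.001]
ft_force: [-3.5, 4.0, 2.1]
grip_width: 0.0005
grip_force: 2.7
```

Request:
{"fn": "move_arm", "kwargs": {
  "commands": [
    [[0.146,0.159,0,0,0,-0.14],[0.313,0.297,0,0,0,-0.279],[0.497,0.41,0,0,0,-0.419],[0.696,0.496,0,0,0,-0.559],[0.904,0.554,0,0,0,-0.698],[1.118,0.582,0,0,0,-0.838],[1.335,0.58,0,0,0,-0.977],[1.549,0.548,0,0,0,-1.117],[1.756,0.487,0,0,0,-1.257],[1.953,0.397,0,0,0,-1.396],[2.135,0.281,0,0,0,-1.536]]
  ]
}}

```text
time: 20.48
position: [0.538, 0.032, 0.3708]
tool_rot: [0.732, 0.681, -0.003, 0.003]
ft_force: [0.4, -12.7, -3.0]
grip_width: 0.0007
grip_force: 5.7
```

Request:
{"fn": "move_arm", "kwargs": {
  "commands": [
    [[0.146,0.159,0,0,0,-0.14],[0.313,0.297,0,0,0,-0.279],[0.497,0.41,0,0,0,-0.419],[0.696,0.496,0,0,0,-0.559],[0.904,0.554,0,0,0,-0.698],[1.118,0.582,0,0,0,-0.838],[1.335,0.58,0,0,0,-0.977],[1.549,0.548,0,0,0,-1.117],[1.756,0.487,0,0,0,-1.257]]
  ]
}}

```text
time: 21.6
position: [0.5667, 0.1019, 0.3717]
tool_rot: [0.192, 0.981, -0.0, 0.007]
ft_force: [10.8, -4.9, -7.1]
grip_width: 0.0002
grip_force: 5.7
```

Request:
{"fn": "move_arm", "kwargs": {
  "commands": [
    [[0.07,0.082,0,0,0,-0.07],[0.146,0.159,0,0,0,-0.14],[0.227,0.231,0,0,0,-0.209],[0.313,0.297,0,0,0,-0.279],[0.38,0.342,0,0,0,-0.332],[0.38,0.342,0,0,0,-0.332],[0.38,0.342,0,0,0,-0.332]]
  ]
}}

```text
time: 22.48
position: [0.5577, 0.1217, 0.3721]
tool_rot: [0.03, 1.0, 0.0, 0.007]
ft_force: [11.1, 0.0, -4.6]
grip_width: 0.0005
grip_force: 4.9
```

Request:
{"fn": "move_arm", "kwargs": {
  "commands": [
    [[-0.2,-0.3,0,0,0,0],[-0.43,-0.62,0,0,0,0],[-0.43,-0.62,-1.2,0,0,0],[-0.43,-0.62,-2.5,0,0,0],[1,-2,-2.5,0,0,0],[2,-3.5,-2.5,0,0,0],[2.5,-5,-2.5,0,0,0],[2.5,-5,-2.5,0,0,0],[2.5,-5,-2.5,0,0,0]]
  ]
}}

```text
time: 23.6
position: [0.4411, -0.0731, 0.4712]
tool_rot: [0.032, 0.999, 0.0, -0.0]
ft_force: [0.8, 0.6, 1.1]
grip_width: 0.0008
grip_force: 0.0
```

```bash
python3 - <<'E'
from h import *
c=snap('top');im=c['pixels'];np.savez('top4.npz',**c)
cv2.imwrite('pics/crop4.png',cv2.resize(im[110:230,240:420],None,fx=4.4,fy=4.4,interpolation=cv2.INTER_CUBIC))
o=get_obs();print(o['position'],o['tool_rot'])
for n in('top0','top3','top4'):
    c=dict(np.load(n+'.npz'))
    vv,uu=np.mgrid[150:215,275:336]
    P=np.array([world(c,u,v) for u,v in zip(uu.ravel(),vv.ravel())]);z=P[:,2]
    m=(z>.212)&(z<.24);p=P[m]
    g=np.hypot(P[:,0]-.504,P[:,1]-.087)<.006
    mid=(p.min(0)+p.max(0))/2;print(n,m.sum(),mid,p.mean(0),[np.degrees(np.arctan2(q[1]-.087,q[0]-.504)) for q in(mid,p.mean(0))],'stemz',np.median(z[g]),g.sum())
E
```

```text
[ 0.44168015 -0.07218979  0.47122974] [ 3.08676402e-02  9.99523446e-01  2.56965875e-04 -5.98791459e-05]
top0 57 [0.5215006  0.02712461 0.22147381] [0.52132689 0.02732489 0.22448087] [np.float64(-73.70721888393625), np.float64(-73.80915056290779)] stemz 0.19958483700915464 15
top3 57 [0.44580788 0.09893005 0.22307698] [0.44520866 0.09899195 0.22537636] [np.float64(168.41424240851222), np.float64(168.47125421759608)] stemz 0.19888176482361208 14
top4 59 [0.54107396 0.13861509 0.22152651] [0.54076597 0.13753595 0.22522514] [np.float64(54.31115943858102), np.float64(53.963316687670215)] stemz 0.20246510290919495 16
```

View pics/crop4.png

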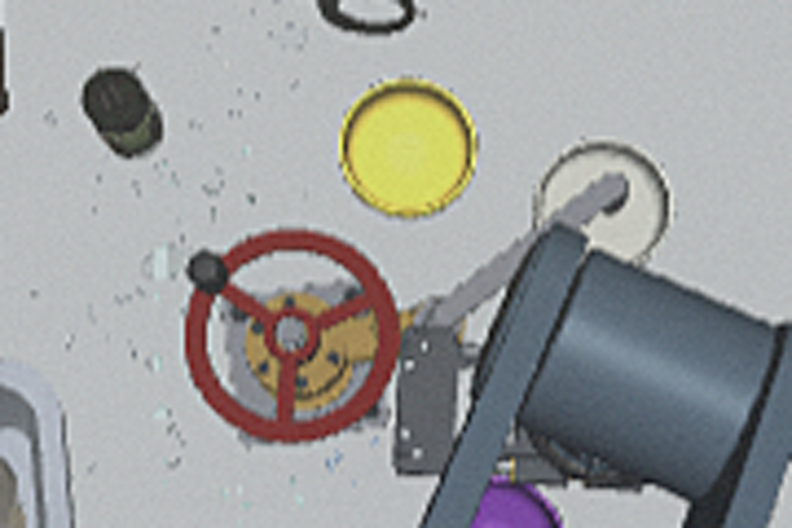

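The top view shows the knob at crop (208,271), which is 54°, and the nozzle still over the bowl. I put the bite at about 60° (within 58–62°), so the stem has turned about 354° ± 4°. That is inside the ±20° allowed. The arm is clear, so I hand in.

```bash
python3 -c "
from rig import *
print(hand_in())"
```

```text
the job is handed in; nothing more can be done
None
```

I handed the job in with no verdict returned: the nozzle is about 6 mm from the bowl's centre, the stem is opened about 354° from the bite by my estimate (force and knob angle, not stem height), the bowl, tin and jar look unmoved, and the arm is clear.

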